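# Put the spindle moulder's spacer collars back on their storage post

### The arm

A 6-joint arm with a two-finger parallel gripper is mounted at the origin on a cart in front of the work surface, level with it; the furniture and walls round the work are solid. World frame = base frame: x ahead of the robot, y to its left, z up, the work surface at z = 0. Lengths are in m, angles in rad, forces in N, time in s.
With the tool pointing down it reaches from about 0.375 to 0.9 m from the base axis. Payload 3.1 kg.
Tool frame: the origin (TCP) lies midway between the tips of the shut fingers; the grasp point (between the pads) lies 19 mm behind it; z points along the fingers, y is the direction in which the jaws open and shut (so a half turn about z gives the same grasp; the last joint's range is limited). The gripper opens to 85 mm and grips with 20 to 120 N. Pads are 22 mm wide; open, the fingers measure 114 mm over their backs; the gripper's body (76 mm by 85 mm) begins 54 mm behind the grasp point. The pads swing forward as they close: fully open they stand 13 mm farther back than shut.
Start: joints at [1.091, 0.527, 1.433, -0, 1.181, -0.178], TCP at [0.186, 0.597, 0.231] pointing down, gripper open.
Joint ranges: [-3.08, 3.08], [-0.75, 2.2], [0.22, 2.44], [-1.43, 4.57], [0, 2.65], [-2.85, 2.85]. Speed limits (rad/s): [2.79, 2.79, 3.14, 3.14, 3.14, 3.14].

### API

Orientations are given as a unit quaternion [x, y, z, w].
In Python, from station import manip gives the robot as it stands. The module is installed in compiled form; this text tells all that it offers.
- The arm moves only by the tool drive_tool, never from a script. Its argument "deltas" is one flat list of numbers, 4 for each row, row after row: the shift along the tool's x, y, z in cm, then the turn about the tool's z in degrees. A call has 1 to 12 rows; each row is the pose to reach, as a shift and turn from the pose measured when the call began, along the tool's axes at that moment; what a row does not reach only later rows make up. A row lasts 1/10 s, in which the tool goes at most 50 mm and 8.59 degrees, less where a joint would pass 70% of its speed; a pose out of reach is approached as far as the arm can. A call with a gripper value outside its range is refused whole. "hand" is the finger opening in cm, from 0 to 8.54, set as the call begins (left out, the last holds). The fingers move at their own pace and stop on an object; "squeeze" is the grip in N (left out, the last holds). Time passes only in rows, so rows that repeat a pose let the fingers close. It gives the time, the measured TCP pose, the force and the opening at its end, in the units of the state.
- manip.sense(): the state, without advancing time (a new reading comes with each control period).
- manip.snapshot(name): name is "side" or "top"; returns a dict with "frame" (420x560x3 uint8, red, green, blue), "depth" (420x560 float32, m along the optical axis (not along the pixel's ray), 0 where there is no reading), "fx", "fy", "cx", "cy" (pixels), "R" (3x3) and "t" (3): a world point X has camera coordinates R X + t. Camera axes: x right, y down, z forward; pixel columns grow to the right and rows downward; lengths in m; the calibration is good to about 2 mm. A picture is of the moment at which its call begins.
- manip.sign_off(): hands the job in, once; it reports no verdict.
The state is a dict: "t": time; "q": joint angles; "qd": joint speeds; "tau": joint torques, N m; "tcp_pos": TCP position; "tool_rot": TCP orientation; "force": force on the tool from outside, world axes, zero at the start; "ft_torque": the same for the moment, N m; "finger_gap": opening from 0.0 (shut) to 1.0 (fully open).
Only numpy, scipy, OpenCV 4.12 (cv2) and the standard library are available. Lean on these libraries where they do the work, as an engineer would, in place of code of your own. Each camera call takes 0.05 s, during which the arm holds its last target.

### The job

Put the two thick spacer collars away on the post of the wooden storage stand, threaded fully home and lying flat: first the large thick one right down on the base, then the small thick one right down on top of it. Leave the thin collar lying where it is on the bench, it is needed for the next set-up.

Things in the scene. Friction and masses are not known exactly. Their poses are not given: they have to be found in the camera images.
- post_foot (a point): Foot of the upright post, on the post's axis at the top face of the stand's base; z points up along the post. The stand is fixed to the bench: a brown square wooden base 120 x 120 mm, 16 mm thick (top face 16 mm above the bench), with a pale round wooden post in its middle, 16 mm in diameter, rising 58 mm above the base; its last 8 mm taper to 9 mm.
- large_collar_mid (a point): Centre (half-way up, on the axis) of the large thick collar: a loose plain steel ring lying flat, outer diameter 62 mm, bore 36 mm right through, 28 mm high, about 0.3 kg; z along its axis. The three collars lie in a loose row to the right of the stand, in any order, with gaps of at least 45 mm between their edges.
- small_collar_mid (a point): Centre (half-way up, on the axis) of the small thick collar: a loose plain steel ring lying flat, outer diameter 48 mm, bore 36 mm right through, 24 mm high, about 0.15 kg; z along its axis.
- thin_collar_mid (a point): Centre (half-way up, on the axis) of the thin collar, to be left where it lies: a loose plain steel ring lying flat, outer diameter 56 mm, bore 36 mm, only 10 mm high, about 0.1 kg; z along its axis.
Mind the look-alikes: they are no part of the job. Leave any orange look-alike of the part that bears small_collar_mid alone.

How it is judged:
On the way, in this order (a step that is already met when the one before it is completed fails the run):
1. the large collar is on the post, flat on the base, and let go (horizontal distance between large_collar_mid and post_foot below 0.014 m and z of large_collar_mid in the frame of post_foot between 0.009 and 0.019 m and angle between the z axis of large_collar_mid and the z axis of post_foot, either way round below 0.17 rad and contact force between the fingers and large_collar below 0.3 N), for 0.2 s.
2. the small collar is on the post, flat on the large collar, and let go (horizontal distance between small_collar_mid and post_foot below 0.014 m and z of small_collar_mid in the frame of post_foot between 0.035 and 0.045 m and angle between the z axis of small_collar_mid and the z axis of post_foot, either way round below 0.17 rad and contact force between the fingers and small_collar below 0.3 N), for 0.2 s.
At the end, for the whole second after the job is handed in: The large collar lies round the post on the base and the small collar round the post on the large one, each at its height within 5 mm, within 14 mm of the post's axis and within 10 degrees of flat, at rest and let go; the thin collar is within 30 mm of where it lay (all of step 1 and all of step 2 and linear speed of each of large_collar, small_collar below 0.02 m/s and distance of thin_collar_mid from where it was at the start of the episode below 0.03 m); the robot touches nothing.
It fails at once if the thin collar is moved more than 30 mm (distance of thin_collar_mid from where it was at the start of the episode above 0.03 m).
It also fails if it takes over 58 s, if anything falls off the work surface, if the arm or the gripper's body presses on something with over 40 N, if the wrist force passes 120 N, or if a joint passes its speed limit or range.

## Working session

There is one attempt and no reset: what is moved stays moved. The work goes in short steps, Python scripts to look and compute and a tool call to move; the robot and the scene stay as the last step left them, time stands still between calls to the robot, and variables do not carry over. Pictures are saved under pics/ and viewed, and the job is handed in when it is done.

Besides the shell and the picture viewer there is one more tool, called after "Call:" by a JSON object that holds its "fn" and its "kwargs". drive_tool: Moves the arm, as the interface text tells. Its arguments: {"type":"object","properties":{"deltas":{"type":"array"},"hand":{"type":"number"},"squeeze":{"type":"number"}},"required":["deltas"]}

```bash
mkdir -p pics; cat > h.py <<'E'
from station import manip
import numpy as np, cv2
def save(s,n): cv2.imwrite('pics/'+n+'.png',s['frame'][:,:,::-1])
def world(s):
    d=s['depth']; v,u=np.mgrid[0:d.shape[0],0:d.shape[1]]
    P=np.stack([(u-s['cx'])/s['fx']*d,(v-s['cy'])/s['fy']*d,d],-1)
    W=(P-np.array(s['t']))@np.array(s['R'])
    W[d==0]=np.nan
    return W
E
python3 - <<'E'
from h import *
for n in('top','side'):
    s=manip.snapshot(n); save(s,n+'0'); np.savez(n+'0.npz',**s)
    print(n,(-np.array(s['R']).T@s['t']).round(3),np.array(s['R'])[2].round(2))
print(manip.sense())
E
```

```text
top [ 0.324 -0.04   1.366] [ 0.16  0.01 -0.99]
side [ 0.092 -0.729  0.442] [ 0.5   0.74 -0.45]
{'t': 0.1, 'q': array([ 1.09050494e+00,  5.28388363e-01,  1.43379340e+00, -9.24630075e-06,
        1.18143492e+00, -1.78506792e-01]), 'qd': array([ 0.00016709, -0.00208612, -0.0030361 ,  0.00086705,  0.00104685,
       -0.0010003 ]), 'tau': array([-1.76538297e-04, -4.43307638e+01, -1.78586215e+01, -2.47258995e-04,
        3.89643727e-03, -7.57419684e-06]), 'tcp_pos': array([0.18543186, 0.59616277, 0.23041606]), 'tool_rot': array([ 1.50318536e-01,  9.88637099e-01, -9.58989835e-04, -3.23315871e-04]), 'force': array([0.64991385, 0.38970958, 0.44419687]), 'ft_torque': array([ 0.00230233, -0.00310589,  0.02310288]), 'finger_gap': 1.0004609246504725}
```

View pics/top0.png

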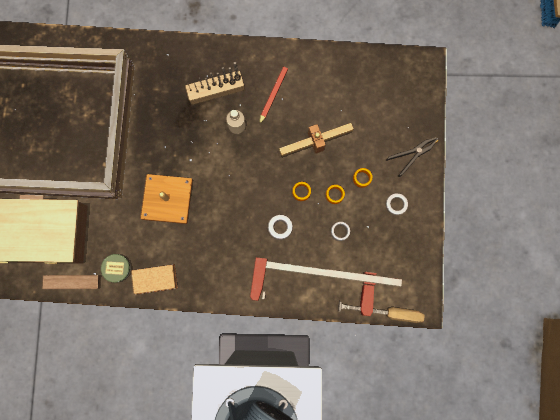

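View pics/side0.png

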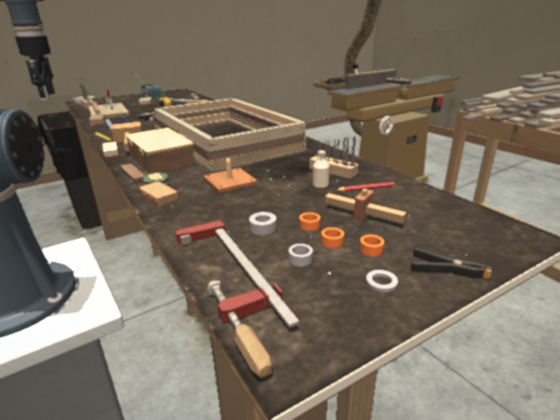

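The top view shows the stand's base at (167,198), large ring at (280,226), small at (341,231) and thin at (397,204). The orange look-alikes are at (302,190), (335,193) and (363,177). The side view agrees. Next I'll measure positions from depth.

```bash
cat > meas.py <<'E'
from h import *
from scipy.optimize import least_squares
def ring(W,c,rad,zlo,zhi,ro,ri=0.018):
    m=(np.hypot(W[...,0]-c[0],W[...,1]-c[1])<rad)&(W[...,2]>zlo)&(W[...,2]<zhi)
    P=W[m]
    (x,y),r=cv2.minEnclosingCircle(P[:,:2].astype(np.float32))
    rm=(ro+ri)/2; hw=(ro-ri)/2
    # top-face points within annulus
    f=lambda p: np.maximum(0,abs(np.hypot(P[:,0]-p[0],P[:,1]-p[1])-rm)-hw)*1e3+0.05*(np.hypot(P[:,0]-p[0],P[:,1]-p[1])-rm)*1e3
    s=least_squares(f,[x,y],loss='soft_l1')
    return len(P),(round(x,4),round(y,4),round(r,4)),s.x.round(4),np.median(P[:,2]).round(4),P[:,:2].mean(0).round(4)
E
python3 - <<'E'
from meas import *
T=dict(np.load('top0.npz')); S=dict(np.load('side0.npz'))
W=world(T);V=world(S)
for n,u,v in [('large',280,226),('small',341,231),('thin',397,204),('o1',302,190),('o2',335,193),('o3',363,177),('base',167,198)]:
    print(n,W[v,u].round(3), np.nanmax(W[v-14:v+15,u-14:u+15,2]).round(4))
for n,u,v,h,ro in [('large',280,226,.028,.031),('small',341,231,.024,.024),('thin',397,204,.01,.028)]:
    c=W[v,u]
    for k,X in(('top',W),('side',V)):
        print(n,k,ring(X,c,.05,h-.005,h+.006,ro))
for k,X in(('top',W),('side',V)):
    c=W[198,167]
    m=(np.hypot(X[...,0]-c[0],X[...,1]-c[1])<.1)
    b=X[m&(X[...,2]>.012)&(X[...,2]<.020)]
    p=X[m&(X[...,2]>.03)&(X[...,2]<.085)]
    r=cv2.minAreaRect((b[:,:2]*1000).astype(np.float32))
    print(k,'base',r,len(b),np.median(b[:,2]),'post',len(p),p.mean(0).round(4),p.min(0).round(4),p.max(0).round(4))
E
```

```text
large [ 0.502 -0.05   0.003] 0.0368
small [ 0.492 -0.208  0.003] 0.0303
thin [ 0.566 -0.355 -0.004] 0.0169
o1 [ 0.597 -0.106  0.004] 0.0316
o2 [ 0.591 -0.192  0.002] 0.0308
o3 [ 0.635 -0.265  0.003] 0.0304
base [0.563 0.239 0.039] 0.077
large top (291, (0.4978, -0.05, 0.0308), array([ 0.4979, -0.0499]), np.float64(0.0277), array([ 0.4976, -0.0499]))
large side (245, (0.4969, -0.0537, 0.0321), array([ 0.4974, -0.0543]), np.float64(0.0281), array([ 0.4957, -0.0571]))
small top (113, (0.4904, -0.2038, 0.0246), array([ 0.4906, -0.2036]), np.float64(0.0237), array([ 0.49  , -0.2035]))
small side (189, (0.4899, -0.2077, 0.0242), array([ 0.4897, -0.2078]), np.float64(0.0236), array([ 0.4887, -0.2092]))
thin top (255, (0.5659, -0.3569, 0.0488), array([ 0.5649, -0.3518]), np.float64(0.0087), array([ 0.5647, -0.3516]))
thin side (365, (0.5638, -0.3541, 0.0293), array([ 0.5638, -0.3554]), np.float64(0.0101), array([ 0.5623, -0.357 ]))
top base ((567.1671142578125, 245.77943420410156), (120.48229217529297, 120.63025665283203), 85.48194122314453) 1690 0.01573566248059155 post 54 [0.5655 0.2436 0.0604] [0.5596 0.238  0.0308] [0.573  0.2531 0.077 ]
side base ((566.5771484375, 241.32186889648438), (124.15858459472656, 119.84001159667969), 84.93698120117188) 629 0.016298086536619766 post 82 [0.5655 0.2385 0.0534] [0.5594 0.2314 0.0304] [0.574  0.2494 0.0754]
```

```bash
cat > go.py <<'E'
from h import *
from scipy.spatial.transform import Rotation as R
import sys
def go(*p):
    s=manip.sense(); r=R.from_quat(s['tool_rot'])
    print('t',s['t'],'tcp',s['tcp_pos'].round(4),'gap',round(s['finger_gap'],3),'F',s['force'].round(2),'x,y axes',r.as_matrix()[:,:2].T.round(3).tolist())
    print('delta cm',(r.inv().apply(np.array(p)-s['tcp_pos'])*100).round(2))
if __name__=='__main__': go(*map(float,sys.argv[1:4]))
E
python3 go.py .4977 -.052 .12
```

```text
t 0.1 tcp [0.1854 0.5962 0.2304] gap 1.0 F [0.65 0.39 0.44] x,y axes [[-0.955, 0.297, 0.0], [0.297, 0.955, -0.002]]
delta cm [-49.08 -52.58  11.13]
```

Call:
{"fn": "drive_tool", "kwargs": {"deltas": [-2, -2.1, 0, 0, -5, -5.3, 0, 0, -8.2, -8.8, 0, 0, -11.4, -12.2, 0, 0, -14.6, -15.6, 0, 0, -17.8, -19, 0, 0, -21, -22.5, 0, 0, -24.2, -26, 0, 0, -27.4, -29.4, 0, 0, -30.6, -32.8, 0, 0, -33.8, -36.2, 0, 0, -37, -39.6, 0, 0], "hand": 8.54, "squeeze": 60}}

```text
t: 1.3
tcp_pos: [0.4213, 0.1063, 0.231]
tool_rot: [0.15, 0.989, -0.001, -0.0]
force: [0.6, 0.3, -0.0]
finger_gap: 1.001
```

```bash
python3 go.py .4977 -.052 .12
```

```text
t 1.3 tcp [0.4213 0.1063 0.231 ] gap 1.001 F [ 0.64  0.28 -0.03] x,y axes [[-0.955, 0.297, 0.001], [0.297, 0.955, -0.002]]
delta cm [-12.01 -12.82  11.12]
```

Call:
{"fn": "drive_tool", "kwargs": {"deltas": [-3, -3.2, 2, 0, -6, -6.4, 4, 0, -9, -9.6, 7, 0, -11, -11.8, 9.5, 0, -12, -12.8, 11.1, 0, -12, -12.8, 11.1, 0, -12, -12.8, 11.1, 0]}}

```text
t: 2.0
tcp_pos: [0.4969, -0.0514, 0.1199]
tool_rot: [0.151, 0.989, -0.001, -0.001]
force: [-0.4, 0.4, -0.0]
finger_gap: 1.001
```

```bash
python3 go.py .4977 -.052 .004; python3 - <<'E'
from h import *
for n in('top','side'):
    s=manip.snapshot(n); 
    f=s['frame']; c=(f[150:300,200:400] if n=='top' else f[130:290,170:370]); cv2.imwrite(f'pics/{n}1.png',cv2.resize(c,None,fx=4,fy=3.7)[:,:,::-1])
E
```

```text
t 2.0 tcp [ 0.4969 -0.0514  0.1199] gap 1.001 F [-0.39  0.36 -0.04] x,y axes [[-0.955, 0.298, 0.003], [0.298, 0.955, -0.002]]
delta cm [-1.200e-01 -1.000e-02  1.159e+01]
```

View pics/side1.png

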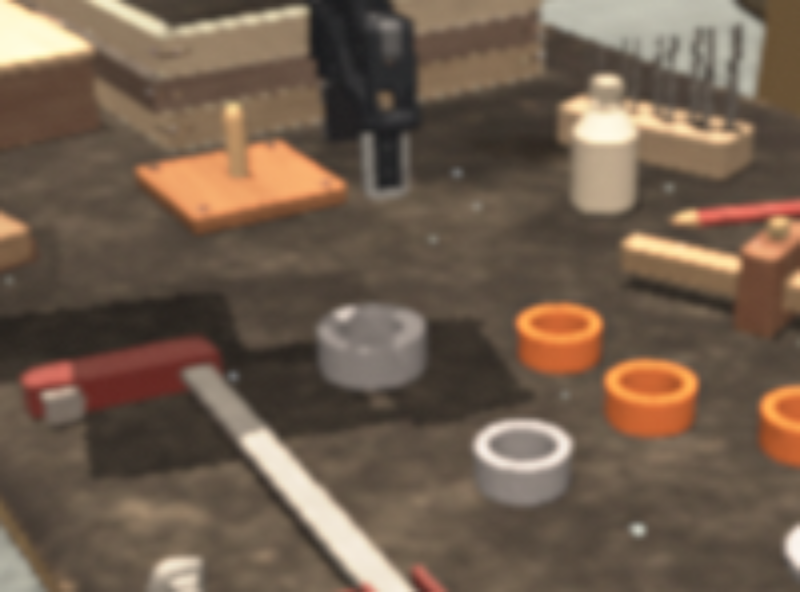

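View pics/top1.png

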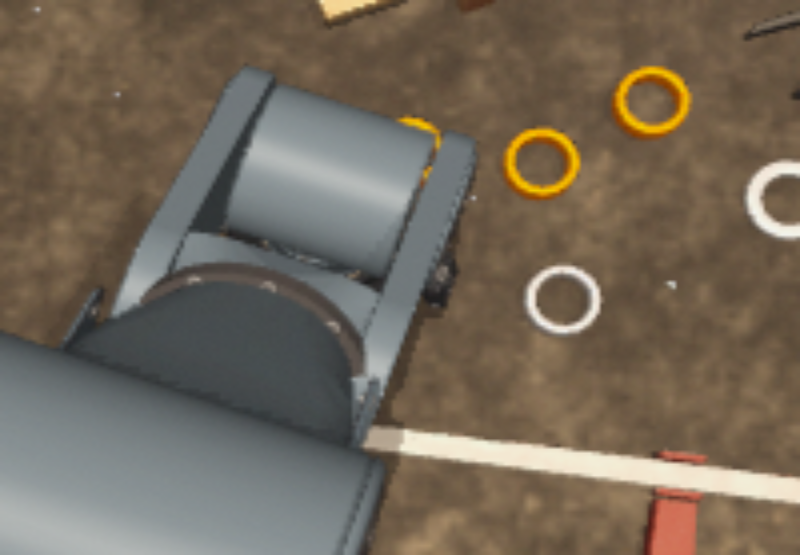

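The side view shows the near finger's tip at about (266,181), above the grey collar at about (263,224). The top view is blocked by the arm. I'll check the finger against the side calibration.

```bash
python3 - <<'E'
from h import *
s=manip.snapshot('side'); W=world(s); t=manip.sense()['tcp_pos']
def pr(X):
    c=np.array(s['R'])@X+s['t']; return s['fx']*c[0]/c[2]+s['cx'],s['fy']*c[1]/c[2]+s['cy']
ya=np.array([.298,.955,0]); xa=np.array([-.955,.298,0])
for d in(.0425,.057): print(pr(t-d*ya+[0,0,.013]))
m=(np.linalg.norm(W-(t+[0,0,.02]),axis=-1)<.09)&(W[...,2]>.125)&(W[...,2]<.17)
P=W[m]-t; 
a=P@xa;b=P@ya
for z0 in np.arange(.0,.05,.005):
    k=(P[:,2]>z0)&(P[:,2]<z0+.005)
    if k.sum(): print(z0.round(3),k.sum(),'x',a[k].min().round(4),a[k].max().round(4),'y',np.percentile(b[k],[0,25,50,75,100]).round(4))
E
```

```text
(np.float64(265.14529690623164), np.float64(181.14612922429382))
(np.float64(266.99429955563113), np.float64(183.7077327477427))
0.01 7 x -0.0078 0.0025 y [-0.0521 -0.051  -0.0506 -0.0047  0.0397]
0.015 40 x -0.0108 0.0101 y [-0.0547 -0.0514  0.0383  0.0406  0.0427]
0.02 41 x -0.0111 0.0105 y [-0.0591 -0.0562 -0.0485  0.041   0.0428]
0.025 45 x -0.0111 0.0098 y [-0.0594 -0.0561 -0.0494  0.0403  0.0429]
0.03 39 x -0.0109 0.0098 y [-0.06   -0.0574 -0.0491  0.0407  0.0434]
0.035 45 x -0.011 0.0102 y [-0.0612 -0.058  -0.0511  0.0399  0.0467]
0.04 42 x -0.0118 0.0102 y [-0.0606 -0.0573 -0.0515  0.0406  0.0474]
0.045 28 x -0.0108 0.0104 y [-0.061  -0.0576 -0.0533  0.0399  0.0448]
```

Depth on the fingers shows the side camera reads about 2 mm low in y, so averaging the two cameras is right. Descending.

Call:
{"fn": "drive_tool", "kwargs": {"deltas": [0, 0, 2, 0, -0.1, 0, 5, 0, -0.1, 0, 8, 0, -0.1, 0, 10, 0, -0.1, 0, 11, 0, -0.1, 0, 11.6, 0, -0.1, 0, 11.6, 0]}}

```text
t: 2.85
tcp_pos: [0.4986, -0.0509, 0.0055]
tool_rot: [0.149, 0.989, -0.001, 0.0]
force: [-1.2, 0.3, 0.2]
finger_gap: 0.997
```

Call:
{"fn": "drive_tool", "kwargs": {"deltas": [0, 0, 0, 0, 0, 0, 0, 0, 0, 0, 0, 0, 0, 0, 0, 0, 0, 0, 0, 0, 0, 0, 0, 0, 0, 0, 0, 0, 0, 0, 0, 0], "hand": 4.5, "squeeze": 60}}

```text
t: 3.65
tcp_pos: [0.4994, -0.0511, 0.0073]
tool_rot: [0.15, 0.989, -0.001, 0.002]
force: [-0.8, 0.2, 8.8]
finger_gap: 0.708
```

```bash
python3 go.py .567 .2435 .15
```

```text
t 3.65 tcp [ 0.4994 -0.0511  0.0073] gap 0.708 F [-0.76  0.18  8.83] x,y axes [[-0.955, 0.296, -0.003], [0.296, 0.955, -0.002]]
delta cm [  2.2   30.12 -14.33]
```

Call:
{"fn": "drive_tool", "kwargs": {"deltas": [0, 0, -1, 0, 0, 0, -3, 0, 0, 0, -6, 0, 0, 0, -9, 0, 0, 0, -12, 0, 0, 0, -13.5, 0, 0, 0, -14.3, 0, 0, 0, -14.3, 0]}}

```text
t: 4.45
tcp_pos: [0.4993, -0.0508, 0.1516]
tool_rot: [0.15, 0.989, -0.001, 0.003]
force: [0.4, 0.7, -2.7]
finger_gap: 0.704
```

```bash
python3 go.py .567 .2435 .15;python3 - <<'E'
from h import *
s=manip.snapshot('side'); f=s['frame'][100:250,170:370]; cv2.imwrite('pics/side2.png',cv2.resize(f,None,fx=4,fy=4)[:,:,::-1])
E
```

```text
t 4.45 tcp [ 0.4993 -0.0508  0.1516] gap 0.704 F [ 0.4   0.69 -2.7 ] x,y axes [[-0.955, 0.296, -0.006], [0.296, 0.955, -0.002]]
delta cm [ 2.23 30.11  0.09]
```

View pics/side2.png

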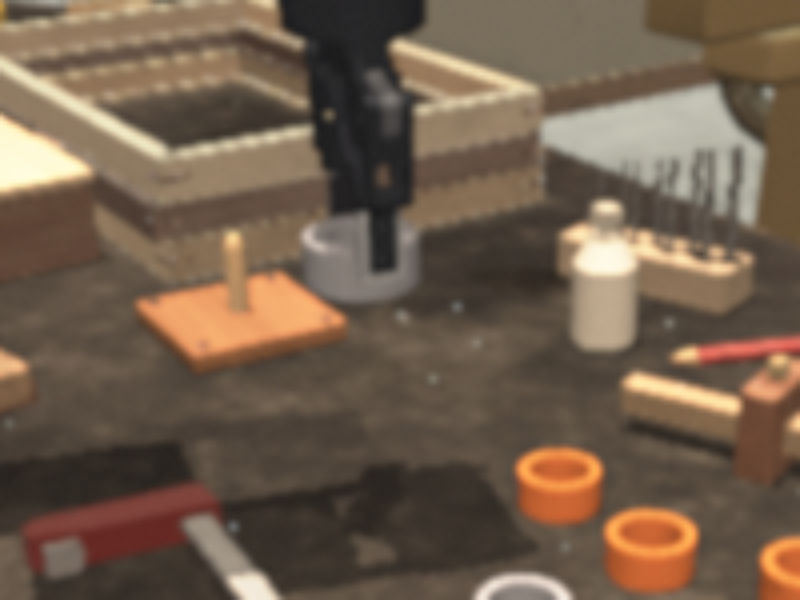

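The large collar is held, at about (360,255) in the crop. Next I'll measure its offset in the hand.

```bash
python3 - <<'E'
from h import *
s=manip.snapshot('side'); W=world(s); t=manip.sense()['tcp_pos']
W=W+[0,.002,0]
f=s['frame'].astype(int)
m=(np.linalg.norm(W-t,axis=-1)<.06)&(f.min(-1)>70)
P=W[m]-t
print(len(P),P[:,2].min(),P[:,2].max())
from scipy.optimize import least_squares
k=(P[:,2]<.018)&(P[:,2]>-.01); Q=P[k]
Q=Q[Q@[.5,.74,0]<.0]
r=least_squares(lambda p:(np.hypot(Q[:,0]-p[0],Q[:,1]-p[1])-.031)*1e3,[0,0],loss='soft_l1',bounds=([-.02,-.02],[.02,.02]))
print(r.x,len(Q),np.abs(r.fun).mean(), np.percentile(P[:,2],[1,5,50,95,99]))
E
```

```text
470 -0.006149670873595886 0.04255866493450278
[-0.00080987  0.00012886] 274 1.621996693240746 [-0.00531976 -0.00331527  0.01367708  0.03199852  0.04133941]
```

Call:
{"fn": "drive_tool", "kwargs": {"deltas": [0.1, 1.5, 0, 0, 0.3, 4, 0, 0, 0.6, 7.5, 0, 0, 0.9, 11, 0, 0, 1.1, 14.5, 0, 0, 1.4, 18, 0, 0, 1.6, 21.5, 0, 0, 1.8, 25, 0, 0, 2, 28, 0, 0, 2.2, 29.6, 0, 0, 2.2, 30.1, 0, 0, 2.2, 30.1, 0, 0]}}

```text
t: 5.75
tcp_pos: [0.5656, 0.2432, 0.1483]
tool_rot: [0.149, 0.989, -0.002, -0.0]
force: [0.0, 0.4, -2.2]
finger_gap: 0.703
```

```bash
python3 go.py .5675 .2435 .026;python3 - <<'E'
from h import *
s=manip.snapshot('side'); f=s['frame'][80:220,150:350]; cv2.imwrite('pics/side3.png',cv2.resize(f,None,fx=4,fy=4)[:,:,::-1])
E
```

```text
t 5.75 tcp [0.5656 0.2432 0.1483] gap 0.703 F [ 0.01  0.39 -2.23] x,y axes [[-0.955, 0.295, -0.0], [0.295, 0.955, -0.003]]
delta cm [-0.17  0.12 12.23]
```

View pics/side3.png

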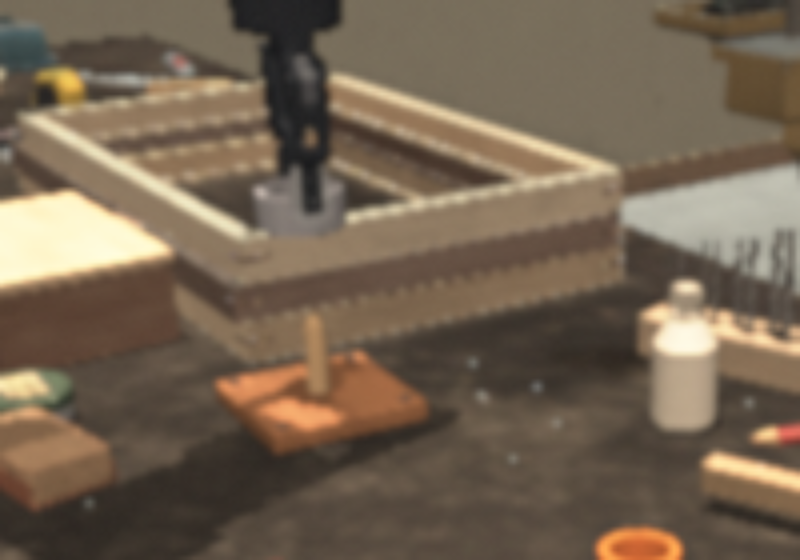

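Call:
{"fn": "drive_tool", "kwargs": {"deltas": [-0.1, 0.1, 1, 0, -0.2, 0.1, 2.5, 0, -0.2, 0.1, 4, 0, -0.2, 0.1, 5.5, 0, -0.2, 0.1, 6.5, 0, -0.2, 0.1, 6.5, 0]}}

```text
t: 6.4
tcp_pos: [0.5662, 0.2419, 0.0811]
tool_rot: [0.15, 0.989, -0.003, -0.002]
force: [-0.8, -0.4, -3.4]
finger_gap: 0.708
```

```bash
python3 go.py .568 .243 .025;python3 - <<'E'
from h import *
s=manip.snapshot('side'); f=s['frame'][80:220,150:350]; cv2.imwrite('pics/side4.png',cv2.resize(f,None,fx=4,fy=4)[:,:,::-1])
W=world(s)+[0,.002,0]; t=manip.sense()['tcp_pos']; f=s['frame'].astype(int)
P=W-t
m=(np.linalg.norm(P,axis=-1)<.06)&(f.min(-1)>70)&(P[...,2]<.018)&(P[...,2]>-.004)&(P@[.5,.74,0]<0)&(abs(f[...,0]-f[...,2])<30)
Q=P[m]
from scipy.optimize import least_squares
r=least_squares(lambda p:(np.hypot(Q[:,0]-p[0],Q[:,1]-p[1])-.031)*1e3,[0,0],loss='soft_l1',bounds=([-.02,-.02],[.02,.02]))
print('collar-tcp',r.x,len(Q),np.abs(r.fun).mean())
m=(W[...,2]>.025)&(W[...,2]<.06)&(np.hypot(W[...,0]-.567,W[...,1]-.2435)<.02)
Q=W[m]
r=least_squares(lambda p:(np.hypot(Q[:,0]-p[0],Q[:,1]-p[1])-.008)*1e3,[.568,.2435],loss='soft_l1')
print('post',r.x,len(Q),np.abs(r.fun).mean())
E
```

```text
t 6.4 tcp [0.5662 0.2419 0.0811] gap 0.708 F [-0.75 -0.44 -3.41] x,y axes [[-0.955, 0.297, 0.004], [0.296, 0.955, -0.006]]
delta cm [-0.15  0.19  5.61]
collar-tcp [-0.00214905 -0.00091053] 149 2.349019736192013
post [0.56738959 0.24544401] 63 1.1838619540459225
```

View pics/side4.png

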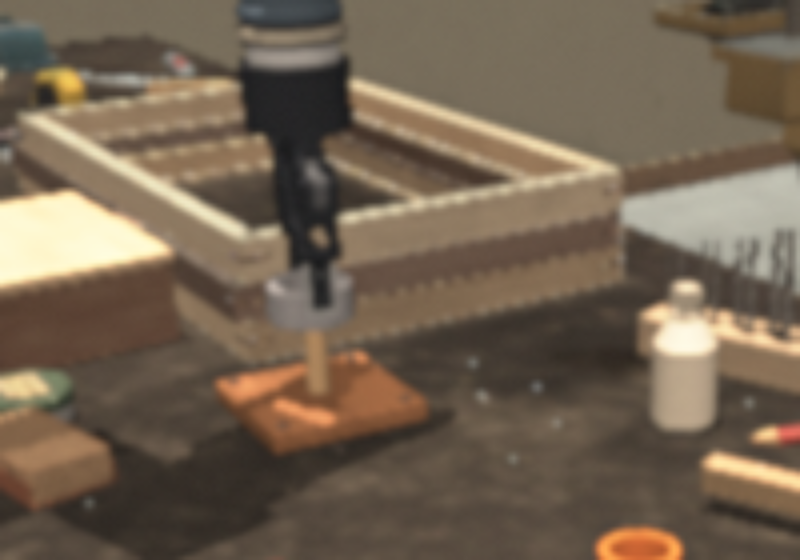

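Call:
{"fn": "drive_tool", "kwargs": {"deltas": [-0.2, 0.2, 0, 0, -0.2, 0.3, 0.3, 0, -0.2, 0.3, 1.3, 0, -0.2, 0.3, 2.5, 0, -0.2, 0.3, 3.7, 0, -0.2, 0.3, 4.7, 0, -0.2, 0.3, 5.2, 0, -0.2, 0.3, 5.4, 0, -0.2, 0.3, 5.4, 0]}}

```text
t: 7.35
tcp_pos: [0.5696, 0.2442, 0.0278]
tool_rot: [0.15, 0.989, -0.002, -0.001]
force: [0.1, 0.2, -3.4]
finger_gap: 0.71
```

```bash
python3 go.py .568 .243 .022;python3 - <<'E'
from h import *
s=manip.snapshot('side'); f=s['frame'][80:220,150:350]; cv2.imwrite('pics/side5.png',cv2.resize(f,None,fx=4,fy=4)[:,:,::-1])
E
```

```text
t 7.35 tcp [0.5696 0.2442 0.0278] gap 0.71 F [ 0.07  0.17 -3.4 ] x,y axes [[-0.955, 0.296, 0.002], [0.296, 0.955, -0.005]]
delta cm [ 0.12 -0.16  0.59]
```

View pics/side5.png

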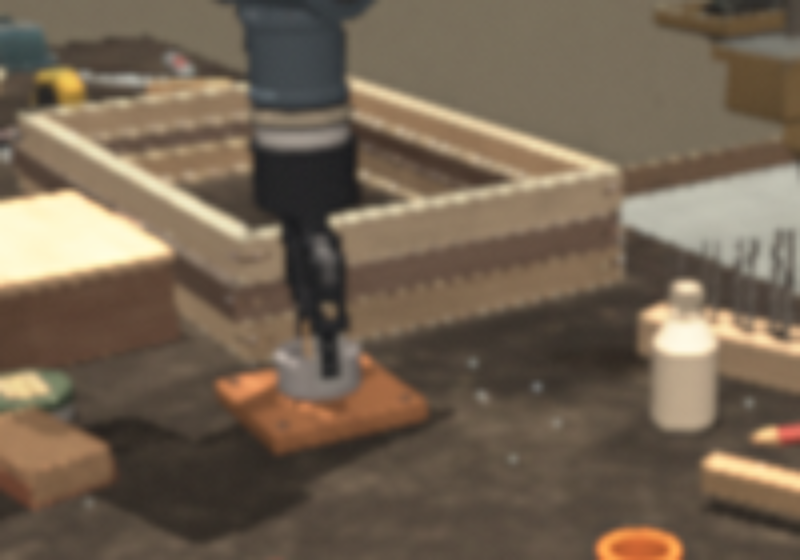

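The collar is threaded on the post with no side force. Lowering the last few millimetres.

Call:
{"fn": "drive_tool", "kwargs": {"deltas": [0, 0, 0.2, 0, 0, 0, 0.4, 0, 0, 0, 0.5, 0, 0, 0, 0.5, 0]}}

```text
t: 7.8
tcp_pos: [0.57, 0.2443, 0.0235]
tool_rot: [0.15, 0.989, -0.002, -0.001]
force: [-0.7, -0.6, -1.9]
finger_gap: 0.707
```

Call:
{"fn": "drive_tool", "kwargs": {"deltas": [0, 0, 0.1, 0, 0, 0, 0.15, 0, 0, 0, 0.2, 0]}}

```text
t: 8.1
tcp_pos: [0.57, 0.2443, 0.0233]
tool_rot: [0.15, 0.989, -0.002, -0.001]
force: [-4.8, -1.7, 11.6]
finger_gap: 0.705
```

Call:
{"fn": "drive_tool", "kwargs": {"deltas": [0, 0, 0, 0, 0, 0, 0, 0, 0, 0, 0, 0, 0, 0, 0, 0, 0, 0, 0, 0, 0, 0, 0, 0], "hand": 8.54}}

```text
t: 8.7
tcp_pos: [0.5699, 0.2443, 0.0231]
tool_rot: [0.15, 0.989, -0.002, -0.001]
force: [-0.8, 0.6, -0.5]
finger_gap: 0.995
```

Call:
{"fn": "drive_tool", "kwargs": {"deltas": [0, 0, -0.5, 0, 0, 0, -2.5, 0, 0, 0, -5, 0, 0, 0, -8, 0, 0, 0, -11, 0, 0, 0, -12, 0, 0, 0, -12, 0]}}

```text
t: 9.4
tcp_pos: [0.5713, 0.2451, 0.1449]
tool_rot: [0.15, 0.989, -0.001, 0.001]
force: [-0.6, -0.0, -0.0]
finger_gap: 0.998
```

```bash
python3 go.py .491 -.2057 .145;python3 - <<'E'
from meas import *
s=manip.snapshot('side'); f=s['frame'][80:220,150:350]; cv2.imwrite('pics/side6.png',cv2.resize(f,None,fx=4,fy=4)[:,:,::-1])
W=world(s)+[0,.002,0]
print(ring(W,(.567,.2435),.05,.038,.05,.031))
E
```

```text
t 9.4 tcp [0.5713 0.2451 0.1449] gap 0.998 F [-0.61 -0.02 -0.04] x,y axes [[-0.955, 0.296, -0.002], [0.296, 0.955, -0.002]]
delta cm [ -5.68 -45.43   0.11]
(135, (0.5687, 0.2419, 0.0317), array([0.5689, 0.2451]), np.float64(0.0435), array([0.5645, 0.2367]))
```

View pics/side6.png

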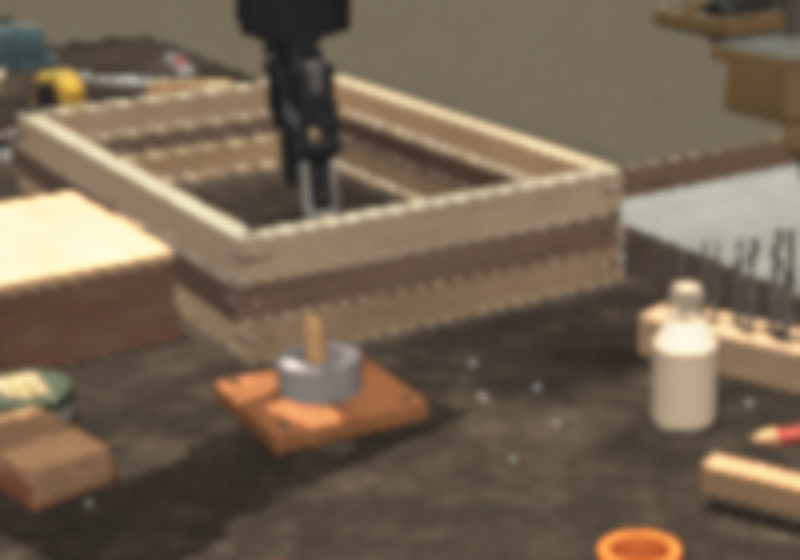

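The large collar lies flat on the base around the post, at about (318,370) in the crop, with its top at 43.5 mm against 44 mm expected. Next is the small collar.

Call:
{"fn": "drive_tool", "kwargs": {"deltas": [-0.2, -2, 0, 0, -0.6, -5.5, 0, 0, -1.2, -9.7, 0, 0, -1.7, -14, 0, 0, -2.2, -18.3, 0, 0, -2.8, -22.6, 0, 0, -3.3, -27, 0, 0, -3.9, -31.2, 0, 0, -4.4, -35.5, 0, 0, -5, -39.8, 0, 0, -5.5, -43.8, 0, 0, -5.7, -45.4, 0, 0]}}

```text
t: 10.65
tcp_pos: [0.4889, -0.2088, 0.1434]
tool_rot: [0.152, 0.988, -0.002, -0.002]
force: [0.2, 0.9, -0.7]
finger_gap: 0.998
```

Call:
{"fn": "drive_tool", "kwargs": {"deltas": [0, 0, 0, 0, 0, 0, 0, 0]}}

```text
t: 10.85
tcp_pos: [0.4879, -0.2076, 0.1421]
tool_rot: [0.152, 0.988, -0.001, -0.003]
force: [-0.3, 0.7, -0.0]
finger_gap: 1.0
```

```bash
python3 go.py .490 -.2057 .004
```

```text
t 10.85 tcp [ 0.4879 -0.2076  0.1421] gap 1.0 F [-0.27  0.68 -0.01] x,y axes [[-0.954, 0.301, 0.006], [0.301, 0.954, -0.002]]
delta cm [-0.23  0.28 13.8 ]
```

Call:
{"fn": "drive_tool", "kwargs": {"deltas": [-0.1, 0.1, 2, 0, -0.1, 0.2, 5, 0, -0.2, 0.3, 8, 0, -0.2, 0.3, 10, 0, -0.2, 0.3, 11, 0, -0.2, 0.3, 11, 0]}}

```text
t: 11.45
tcp_pos: [0.4892, -0.2033, 0.0308]
tool_rot: [0.151, 0.989, 0.0, -0.005]
force: [-0.9, -0.5, 0.1]
finger_gap: 0.998
```

```bash
python3 go.py .490 -.2057 .005
```

```text
t 11.45 tcp [ 0.4892 -0.2033  0.0308] gap 0.998 F [-0.93 -0.53  0.1 ] x,y axes [[-0.954, 0.299, 0.01], [0.299, 0.954, -0.001]]
delta cm [-0.17 -0.21  2.57]
```

Call:
{"fn": "drive_tool", "kwargs": {"deltas": [-0.1, -0.1, 0.7, 0, -0.15, -0.2, 1.7, 0, -0.15, -0.2, 2.4, 0, -0.15, -0.2, 2.5, 0, -0.15, -0.2, 2.5, 0]}}

```text
t: 11.95
tcp_pos: [0.4897, -0.2056, 0.0056]
tool_rot: [0.151, 0.988, 0.0, -0.005]
force: [0.3, 0.3, -0.0]
finger_gap: 0.999
```

Call:
{"fn": "drive_tool", "kwargs": {"deltas": [0, 0, 0, 0, 0, 0, 0, 0, 0, 0, 0, 0, 0, 0, 0, 0, 0, 0, 0, 0, 0, 0, 0, 0, 0, 0, 0, 0, 0, 0, 0, 0], "hand": 3, "squeeze": 40}}

```text
t: 12.75
tcp_pos: [0.4898, -0.2057, 0.0063]
tool_rot: [0.151, 0.988, 0.0, -0.005]
force: [-0.7, 1.1, 5.7]
finger_gap: 0.548
```

```bash
python3 go.py .490 -.2057 .15
```

```text
t 12.75 tcp [ 0.4898 -0.2057  0.0063] gap 0.548 F [-0.73  1.08  5.75] x,y axes [[-0.954, 0.299, 0.009], [0.299, 0.954, -0.001]]
delta cm [ 1.200e-01 -1.000e-02 -1.437e+01]
```

Call:
{"fn": "drive_tool", "kwargs": {"deltas": [0, 0, -1, 0, 0, 0, -3, 0, 0, 0, -6, 0, 0, 0, -9, 0, 0, 0, -12, 0, 0, 0, -14, 0, 0, 0, -15, 0, 0, 0, -15, 0]}}

```text
t: 13.55
tcp_pos: [0.4918, -0.2063, 0.1577]
tool_rot: [0.151, 0.988, -0.001, -0.003]
force: [0.9, 0.1, -2.0]
finger_gap: 0.548
```

```bash
python3 go.py .569 .2445 .155;python3 - <<'E'
from h import *
s=manip.snapshot('side'); f=s['frame'][120:300,180:430]; cv2.imwrite('pics/side7.png',cv2.resize(f,None,fx=3.2,fy=3.2)[:,:,::-1])
E
```

```text
t 13.55 tcp [ 0.4918 -0.2063  0.1577] gap 0.548 F [ 0.91  0.14 -2.03] x,y axes [[-0.954, 0.299, 0.007], [0.299, 0.954, -0.002]]
delta cm [ 6.11 45.33  0.21]
```

View pics/side7.png

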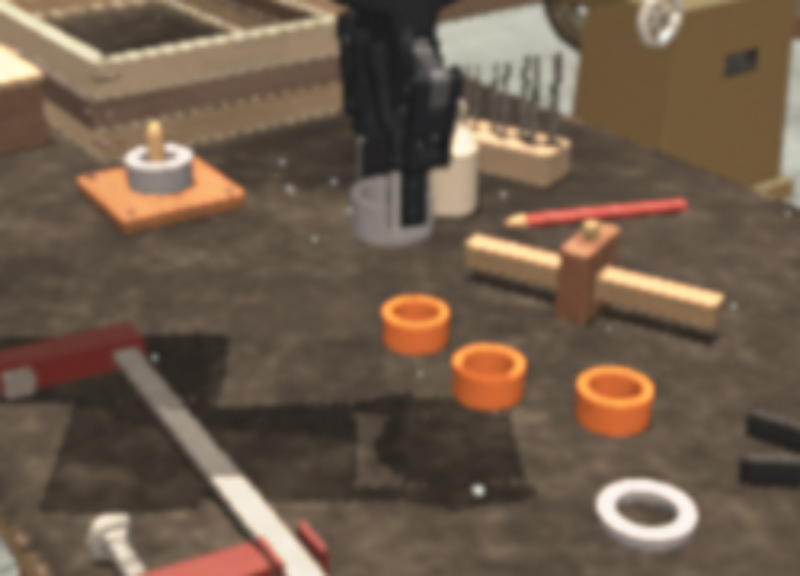

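The small collar is held, at about (392,210) in the crop. The thin and orange rings are undisturbed. Carrying it to the post.

Call:
{"fn": "drive_tool", "kwargs": {"deltas": [0.2, 1.5, 0, 0, 0.6, 4.5, 0, 0, 1.1, 8.5, 0, 0, 1.7, 12.5, 0, 0, 2.2, 16.5, 0, 0, 2.8, 20.5, 0, 0, 3.3, 24.5, 0, 0, 3.9, 28.5, 0, 0, 4.4, 32.5, 0, 0, 4.9, 36.5, 0, 0, 5.5, 40.5, 0, 0, 5.8, 43, 0, 0]}}

```text
t: 14.8
tcp_pos: [0.5625, 0.2256, 0.1545]
tool_rot: [0.15, 0.989, -0.0, -0.006]
force: [-0.4, 0.4, -2.5]
finger_gap: 0.546
```

Call:
{"fn": "drive_tool", "kwargs": {"deltas": [0, 0, 0, 0, 0, 0, 0, 0]}}

```text
t: 15.0
tcp_pos: [0.5602, 0.2267, 0.1524]
tool_rot: [0.149, 0.989, -0.001, -0.009]
force: [-0.5, -0.3, -2.2]
finger_gap: 0.549
```

```bash
python3 go.py .569 .2445 .10
```

```text
t 15.0 tcp [0.5602 0.2267 0.1524] gap 0.549 F [-0.46 -0.33 -2.17] x,y axes [[-0.956, 0.294, 0.017], [0.294, 0.956, -0.004]]
delta cm [-0.4   1.98  5.23]
```

Call:
{"fn": "drive_tool", "kwargs": {"deltas": [-0.2, 1, 0.5, 0, -0.4, 1.9, 1.5, 0, -0.4, 2, 3, 0, -0.4, 2, 4.3, 0, -0.4, 2, 5.2, 0, -0.4, 2, 5.2, 0, -0.4, 2, 5.2, 0]}}

```text
t: 15.7
tcp_pos: [0.5689, 0.2443, 0.0999]
tool_rot: [0.149, 0.989, -0.001, -0.009]
force: [-0.1, 0.1, -1.3]
finger_gap: 0.551
```

```bash
python3 go.py .569 .2445 .056;python3 - <<'E'
from h import *
s=manip.snapshot('side'); f=s['frame'][80:220,150:350]; cv2.imwrite('pics/side8.png',cv2.resize(f,None,fx=4,fy=4)[:,:,::-1])
E
```

```text
t 15.7 tcp [0.5689 0.2443 0.0999] gap 0.551 F [-0.11  0.08 -1.33] x,y axes [[-0.955, 0.295, 0.017], [0.295, 0.956, -0.005]]
delta cm [-0.08  0.04  4.39]
```

View pics/side8.png

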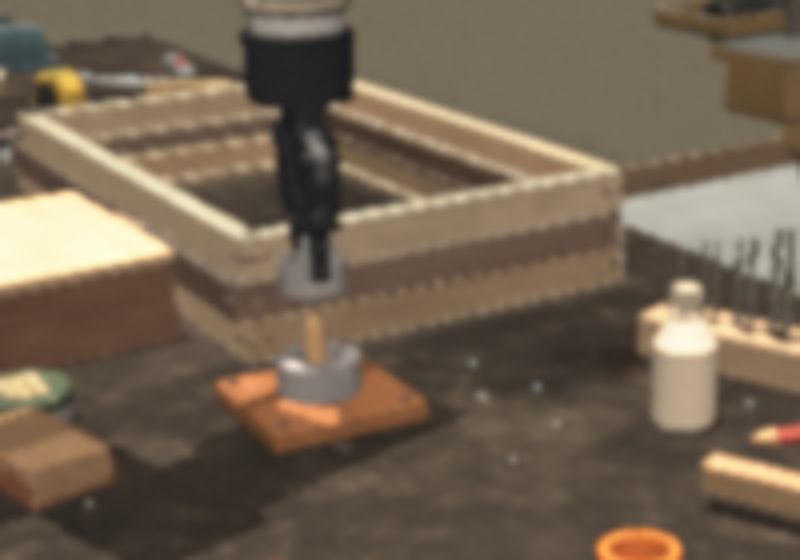

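The small collar is in line with the post (313 against 315 px). Lowering.

Call:
{"fn": "drive_tool", "kwargs": {"deltas": [0, 0, 0.7, 0, -0.1, 0, 1.6, 0, -0.1, 0, 2.6, 0, -0.1, 0, 3.5, 0, -0.1, 0, 4.1, 0, -0.1, 0, 4.4, 0, -0.1, 0, 4.4, 0]}}

```text
t: 16.45
tcp_pos: [0.5692, 0.2442, 0.0558]
tool_rot: [0.149, 0.989, -0.001, -0.009]
force: [-0.6, -0.2, -2.0]
finger_gap: 0.549
```

```bash
python3 go.py .569 .2445 .050
```

```text
t 16.45 tcp [0.5692 0.2442 0.0558] gap 0.549 F [-0.62 -0.22 -1.95] x,y axes [[-0.955, 0.295, 0.017], [0.295, 0.956, -0.005]]
delta cm [0.02 0.03 0.58]
```

Call:
{"fn": "drive_tool", "kwargs": {"deltas": [0, 0, 0.2, 0, 0, 0, 0.4, 0, 0, 0, 0.5, 0, 0, 0, 0.55, 0, 0, 0, 0.55, 0]}}

```text
t: 16.95
tcp_pos: [0.5691, 0.2442, 0.0505]
tool_rot: [0.149, 0.989, -0.001, -0.009]
force: [-0.9, 0.1, -1.4]
finger_gap: 0.546
```

Call:
{"fn": "drive_tool", "kwargs": {"deltas": [0, 0, 0.1, 0, 0, 0, 0.1, 0]}}

```text
t: 17.15
tcp_pos: [0.5691, 0.2442, 0.0504]
tool_rot: [0.149, 0.989, -0.001, -0.009]
force: [-2.3, -1.1, 4.3]
finger_gap: 0.55
```

Call:
{"fn": "drive_tool", "kwargs": {"deltas": [0, 0, 0, 0, 0, 0, 0, 0, 0, 0, 0, 0, 0, 0, 0, 0, 0, 0, 0, 0, 0, 0, 0, 0, 0, 0, 0, 0], "hand": 8.54}}

```text
t: 17.85
tcp_pos: [0.5691, 0.2442, 0.0503]
tool_rot: [0.149, 0.989, -0.001, -0.009]
force: [-0.5, -0.4, -0.2]
finger_gap: 1.003
```

Call:
{"fn": "drive_tool", "kwargs": {"deltas": [0, 0, -0.5, 0, 0, 0, -2.5, 0, 0, 0, -5, 0, 0, 0, -8, 0, 0, 0, -11, 0, 0, 0, -12, 0, 0, 0, -12, 0, 0, 0, -12, 0]}}

```text
t: 18.65
tcp_pos: [0.5704, 0.2439, 0.1693]
tool_rot: [0.149, 0.989, -0.001, -0.01]
force: [0.3, -0.1, 0.1]
finger_gap: 1.003
```

```bash
python3 go.py .569 .2445 .050; python3 - <<'E'
from meas import *
s=manip.snapshot('side'); f=s['frame'][80:300,150:420]; cv2.imwrite('pics/side9.png',cv2.resize(f,None,fx=2.7,fy=2.7)[:,:,::-1])
W=world(s)+[0,.002,0]
print(ring(W,(.567,.2435),.035,.062,.074,.024))
print(ring(W,(.565,-.353),.05,.005,.016,.028))
E
```

```text
t 18.65 tcp [0.5704 0.2439 0.1693] gap 1.003 F [ 0.32 -0.15  0.08] x,y axes [[-0.955, 0.295, 0.019], [0.295, 0.956, -0.006]]
delta cm [-0.08  0.08 11.93]
(93, (0.5683, 0.2414, 0.0247), array([0.5708, 0.2388]), np.float64(0.0665), array([0.5668, 0.2392]))
(367, (0.5646, -0.3535, 0.0285), array([ 0.564 , -0.3533]), np.float64(0.0102), array([ 0.5622, -0.3549]))
```

View pics/side9.png

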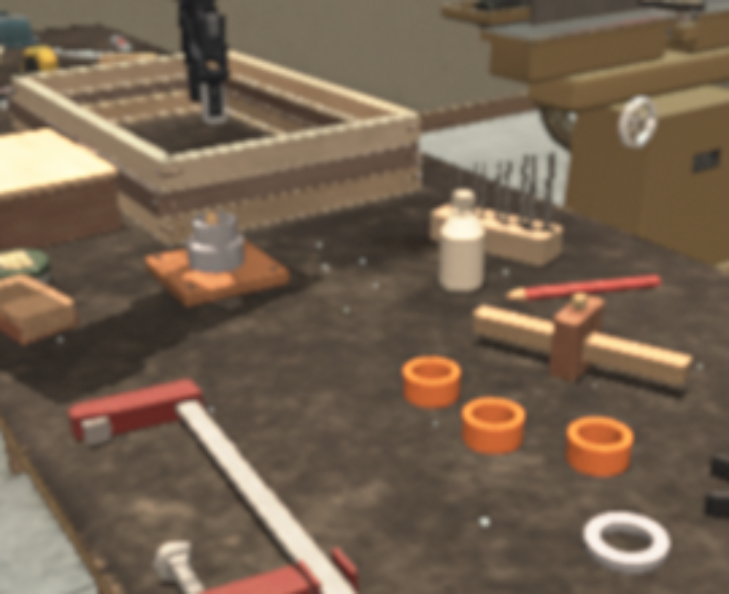

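The small collar lies flat on the large one, at about (215,240) in the crop, with the post tip showing. The gripper is well clear and the thin collar hasn't moved.

```bash
python3 -c "
from h import *
print(manip.sign_off())"
```

```text
the job is handed in; nothing more can be done
None
```

I put both thick collars on the post, the large one on the base and the small one on top of it, and handed the job in at about 18.7 s of the 58 s. The sign-off gave no verdict.

- **Large collar:** after release its top measured 43.5 mm above the bench (44 mm expected). It sat about 2 mm from the post's axis.
- **Small collar:** after release its top measured about 66.5 mm (68 mm expected), from few and partly side-face points. The two fits put it 2 to 6 mm from the axis. The picture shows it lying flat on the large collar.
- **Thin collar:** it reads within about 1 mm of where it was at the start. The orange look-alikes look undisturbed.
- **Gripper:** it is open and about 0.1 m above the stack, with essentially no force on it.

**Camera disagreement:** the two cameras differed by about 4 mm in y. I averaged them after a check of the finger positions showed the side camera reading about 2 mm low. I made the final checks with the side camera only, corrected by that 2 mm, and did not repeat them with the top camera.

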